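Close the water filter's bayonet cap and put it back on line

TASK

The cartridge of the water filter has just been changed: put the winged cap back on with its two pins in the collar's slots, press it down against the spring, turn it clockwise as far as it goes and let it rise so that both pins sit fully up in their seats. Only when the cap is locked, open the inlet valve by swinging its lever all the way round until it lies along the pipe. Leave the other things on the bench where they stand.

Things in the scene. Friction and masses are not known exactly. Their poses are not given: they have to be found in the camera images.
- filter_unit: The water filter, fixed: upright open steel housing 100 mm across on a grey base plate 200 x 220 mm. Origin on the bench under the housing's axis; x points to the back, where two 19 mm steel pipes leave, y left, z up. The inlet pipe with the ball valve runs along x, 105 mm to the left (y) of the axis.
- collar: Slotted steel collar fixed on top of the housing: outside 104 mm, bore 88 mm, two J-shaped slots through its wall half a turn apart. Origin on the axis at bench height, z up; its x axis passes through the two SEATS. The open MOUTHS lie 75 deg (1.31 rad) counter-clockwise from the seats, seen from above. The cap locks, turned clockwise, when its x axis agrees with this x axis (either way round).
- collar_rim (a point): On the axis at the height of the collar's rim, 115 mm above the bench. Slots: mouth 14 mm wide, flared to 23 mm at the rim; level channel from mouth to seat, its roof 14 mm and its floor 30 mm below the rim; seat 15 mm wide at the channel's end, its roof 7 mm below the rim. The end wall stops a pin 3 mm past the middle of the seat.
- filter_cap: Loose bayonet cap, 0.2 to 0.33 kg, standing upright: aluminium plug 81 mm across, 30 mm high, tapered to 60 mm at its foot; two steel pins 9 mm thick reach sideways to 57 mm from the axis; black wing grip on top, 68 mm long, 18 mm wide, from 30 to 67 mm above the underside. Origin at the centre of the underside, z up; pins and wing both lie along x: pinch the wing across y.
- cap_pins (a point): On the cap's axis at the height of the pins' centres, 12 mm above its underside. Pins pass under the channel's roof with their centres 18.5 to 25.5 mm below the rim; let go in the seats they rise to 11.5 mm below it.
- cartridge (a joint): White filter cartridge with a button in the middle of the bore, on a spring; m, 0 = up, grows as it is pressed down. The cap's underside meets it when the pins are 5.5 mm below the rim, where the cap can rest by its own weight. From there the spring pushes back with about 4.5 N plus 0.6 N per mm; fully pressed in it takes some 15 N.
- valve_lever (a joint): Lever of the inlet ball valve, rad: 0 = closed, across the pipe (pointing along filter_unit's +y, left); grows counter-clockwise seen from above; 1.571 = fully open at its stop, along the pipe (pointing along filter_unit's -x). Starts between 0 and 0.2; turns level with 0.2 N m of friction and stays where it is left.
- lever_grip (a point): Middle of the lever's black grip, 66 mm from the pivot, 122 mm above the bench. The grip is 58 mm long (along the lever), 20 mm wide, 13 mm thick, with free space under it; pinch it across its width from above or push it from the side.
- valve_hinge (a point): The lever's pivot (vertical axis) at the lever's height, 122 mm above the bench, at x = 55, y = 105 mm of filter_unit.
- beaker: Bystander: small clear beaker, 46 mm across, 58 mm high, loose; origin at the centre of its underside.
- specimen_b: Bystander: specimen cup with a ribbed screw cap, 38 mm across, 58 mm high, loose; origin at the centre of its underside.
- specimen_c: Bystander: a second specimen cup like the first, 38 mm across, 58 mm high, loose; origin at the centre of its underside.

How it is judged:
On the way, in this order (a step that is already met when the one before it is completed fails the run):
1. the cap is locked: both pins up in their seats (z of cap_pins in the frame of collar_rim between -0.0155 and -0.0085 m and horizontal distance between cap_pins and collar_rim below 0.005 m and angle between the x axis of filter_cap and the x axis of collar, either way round below 0.13 rad), for 0.3 s.
2. the inlet valve is open (value of joint valve_lever above 1.4 rad), for 0.2 s.
At the end, for the whole second after the job is handed in: Cap within 5 mm of the collar's axis, pins 8.5 to 15.5 mm below the rim, its x axis within 0.13 rad of the collar's, at rest; valve lever past 1.4 rad; beaker and both specimen cups upright (0.3 rad) and within 40 mm of where they stood (all of step 1 and linear speed of filter_cap below 0.02 m/s and value of joint valve_lever above 1.4 rad and distance of each of beaker, specimen_b, specimen_c from where it was at the start of the episode below 0.04 m and angle between each of beaker, specimen_b, specimen_c's own z axis and vertical below 0.3 rad); the robot touches nothing.
It fails at once if the inlet valve is opened (lever swung past 0.5 rad) while the cap is not locked (value of joint valve_lever above 0.5 rad and (z of cap_pins in the frame of collar_rim above -0.006 m or z of cap_pins in the frame of collar_rim below -0.017 m or angle between the x axis of filter_cap and the x axis of collar, either way round above 0.2 rad)).
It fails at once if the beaker or a specimen cup is knocked over (angle between any of beaker, specimen_b, specimen_c's own z axis and vertical above 0.7 rad).
It also fails if it takes over 64 s, if anything falls off the work surface, if the arm or the gripper's body presses on something with over 40 N, if the wrist force passes 120 N, or if a joint passes its speed limit or range.

ROBOT

A 7-joint arm with a two-finger parallel gripper is mounted at the origin on the work surface; the furniture and walls round the work are solid. World frame = base frame: x ahead of the robot, y to its left, z up, the work surface at z = 0. Lengths are in m, angles in rad, forces in N, time in s.
With the tool pointing down it reaches from about 0.4 to 0.9 m from the base axis. Payload 5.5 kg.
Tool frame: the origin (TCP) lies between the finger pads; the fingertips stand 17 mm ahead of it and the grasp point (between the pads) lies 2 mm behind it; z points along the fingers, y is the line along which they close (so a half turn about z gives the same grasp; the last joint's range is limited). The gripper opens to 85 mm and grips with 20 to 120 N. Pads are 22 mm wide; open, the fingers measure 114 mm over their backs; the gripper's body (76 mm by 85 mm) begins 54 mm behind the grasp point. The pads swing forward as they close: fully open they stand 13 mm farther back than shut.
Start: joints at [-0.911, 0.501, -0.427, 1.55, 0.221, 1.138, -0.21], TCP at [0.251, 0.6, 0.248] pointing down, gripper open.
Joint ranges: [-2.88, 2.88], [-0.31, 2.03], [-1.54, 1.56], [0.2, 2.42], [-1.41, 4.55], [0.19, 2.02], [-2.57, 2.57]. Speed limits (rad/s): [2.57, 2.57, 3.14, 3.14, 3.14, 3.14, 3.14].

INTERFACE

Orientations are given as [roll, pitch, yaw] about the fixed x, y, z axes, in that order (R = Rz(yaw) Ry(pitch) Rx(roll)).
In Python, from bench import arm gives the robot as it stands.
- The arm moves only by the tool drive_tool, never from a script. Its argument "targets" is a list of rows, each an object of numbers: "x", "y", "z": the shift along the world's x, y, z in m; "yaw": the turn about the world's z in degrees. In form: [{"x": .., "y": .., "z": .., "yaw": ..}, ...]. A call has 1 to 12 rows; each row is the pose to reach, as a shift and turn from the pose commanded when the call began; what a row does not reach only later rows make up. A row lasts 1/8 s, in which the tool goes at most 62.5 mm and 10.7 degrees, less where a joint would pass 70% of its speed; a pose out of reach is approached as far as the arm can. A call with a gripper value outside its range is refused whole. "jaw" is the closure, from -1 (fully open) to 1 (shut), set as the call begins (left out, the last holds). The fingers move at their own pace and stop on an object; "force" is the grip in N (left out, the last holds). Time passes only in rows, so rows that repeat a pose let the fingers close. It gives the time, the measured TCP pose, the force, the opening and the grip force at its end, in the units of the state.
- arm.observe(): the state, without advancing time (a new reading comes with each control period).
- arm.camera(name): name is "scene" or "top"; returns the picture (480x640x3 uint8, red, green, blue); there is no depth.
- arm.camera_model(name): a dict with "camera_matrix" (3x3 intrinsics, pixels), "distortion" ([k1, k2, p1, p2, k3] as OpenCV has them; the pictures are not rectified), "camera_from_world" (4x4, takes a point from world to camera coordinates). Camera axes: x right, y up, looking along -z (the intrinsics and any distortion apply to the point x, -y, -z); pixel columns grow to the right and rows downward; lengths in m; the calibration is good to about 2 mm. A picture is of the moment at which its call begins. camera_model takes no time and is no camera call.
- arm.job_done(): hands the job in; it is judged then, once.
The state is a dict: "time": time; "joint_positions": joint angles; "joint_velocities": joint speeds; "joint_torque": joint torques, N m; "ee_pos": TCP position; "tool_rot": TCP orientation; "force": force on the tool from outside, world axes, zero at the start; "torque": the same for the moment, N m; "grip_width": opening from 0.0 (shut) to 1.0 (fully open); "grasp_force": force on a finger pad.
Only numpy, scipy, OpenCV 4.12 (cv2) and the standard library are available. Lean on these libraries where they do the work, as an engineer would, in place of code of your own. Each camera call takes 0.05 s, during which the arm holds its last target. There are 200 camera calls.

## Working session

There is one attempt and no reset: what is moved stays moved. The work goes in short steps, Python scripts to look and compute and a tool call to move; the robot and the scene stay as the last step left them, time stands still between calls to the robot, and variables do not carry over. Pictures are saved under pics/ and viewed, at most 10 in all, crops included, and the job is handed in when it is done.

Besides the shell and the picture viewer there is one more tool, called after ">>>" in YAML: its name, and indented under it one key for each argument. drive_tool: Moves the arm, as the interface text tells. Its arguments: {"type":"object","properties":{"targets":{"type":"array"},"jaw":{"type":"number"},"force":{"type":"number"}},"required":["targets"]}

```bash
mkdir -p pics; ls
python3 - <<'E'
from bench import arm
import cv2
print(arm.observe())
for n in("scene","top"):
    cv2.imwrite(f"pics/{n}0.png",arm.camera(n)[:,:,::-1]); print(arm.camera_model(n))
E
```

```text
pics
{'time': 0.0, 'joint_positions': array([-0.91081568,  0.5018624 , -0.42680727,  1.55146605,  0.22081939,
        1.13831326, -0.21028854]), 'joint_velocities': array([-0.00014643,  0.00140223,  0.00103715,  0.00093438, -0.00144126,
        0.00134898,  0.00156877]), 'joint_torque': array([-5.49206034e-04, -5.69506967e+01, -5.81611499e+00, -2.80939651e+01,
        1.07381304e-02,  1.15839404e-02,  7.94849370e-06]), 'ee_pos': array([0.25097104, 0.59886348, 0.24724495]), 'tool_rot': array([-3.13960854e+00, -5.55930033e-05,  2.74490370e+00]), 'force': array([ 0.48414837, -0.67792933, -0.61404711]), 'torque': array([-0.04977416,  0.02935667,  0.03493483]), 'grasp_force': 0.0, 'grip_width': 1.0046651735068903}
{'camera_matrix': array([[622.46816382,   0.        , 314.48185368],
       [  0.        , 622.46816382, 238.79637985],
       [  0.        ,   0.        ,   1.        ]]), 'distortion': array([0.06258739, 0.        , 0.        , 0.        , 0.        ]), 'camera_from_world': array([[ 0.73161867, -0.68171103,  0.00204871, -0.31412353],
       [ 0.30159181,  0.32636337,  0.89584001, -0.23263968],
       [-0.61137264, -0.65479541,  0.444372  , -0.9874001 ],
       [ 0.        ,  0.        ,  0.        ,  1.        ]])}
{'camera_matrix': array([[488.04219607,   0.        , 316.29591463],
       [  0.        , 488.04219607, 236.84911861],
       [  0.        ,   0.        ,   1.        ]]), 'distortion': array([-0.13396552,  0.        ,  0.        ,  0.        ,  0.        ]), 'camera_from_world': array([[-0.1573052 , -0.98754838, -0.00180686,  0.08061384],
       [ 0.96629099, -0.15429622,  0.2060932 , -0.45533445],
       [-0.2038058 ,  0.03067358,  0.9785307 , -0.97729579],
       [ 0.        ,  0.        ,  0.        ,  1.        ]])}
```

View pics/scene0.png

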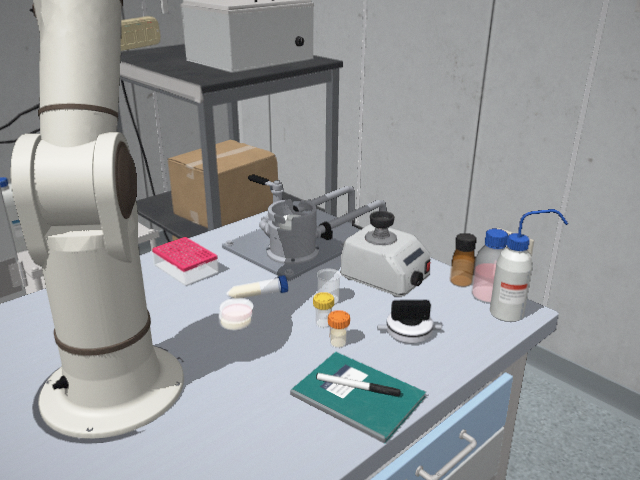

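View pics/top0.png

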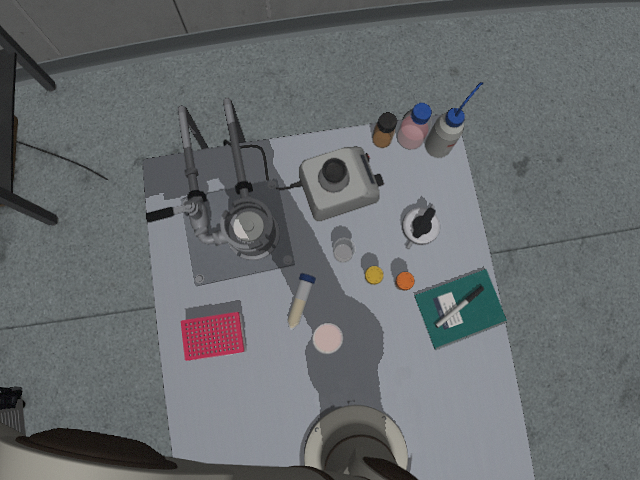

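The top view shows the filter's collar near (250,228), the lever grip near (158,214) and the cap near (421,226). The beaker is at (343,250) and the two cups are at (374,275) and (405,281). Next I'll enlarge the cap and the collar.

Run:
```python
import cv2,numpy as np
t=cv2.imread("pics/top0.png")
a=cv2.resize(t[185:265,205:305],(800,640),interpolation=cv2.INTER_CUBIC)[:600]
cv2.imwrite("pics/collar.png",a)
b=cv2.resize(t[196:256,386:456],(700,600),interpolation=cv2.INTER_CUBIC)
cv2.imwrite("pics/cap.png",b)
s=cv2.imread("pics/scene0.png")
cv2.imwrite("pics/scollar.png",cv2.resize(s[170:275,240:380],(800,600),interpolation=cv2.INTER_CUBIC))
```

```text
(no output)
```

View pics/collar.png

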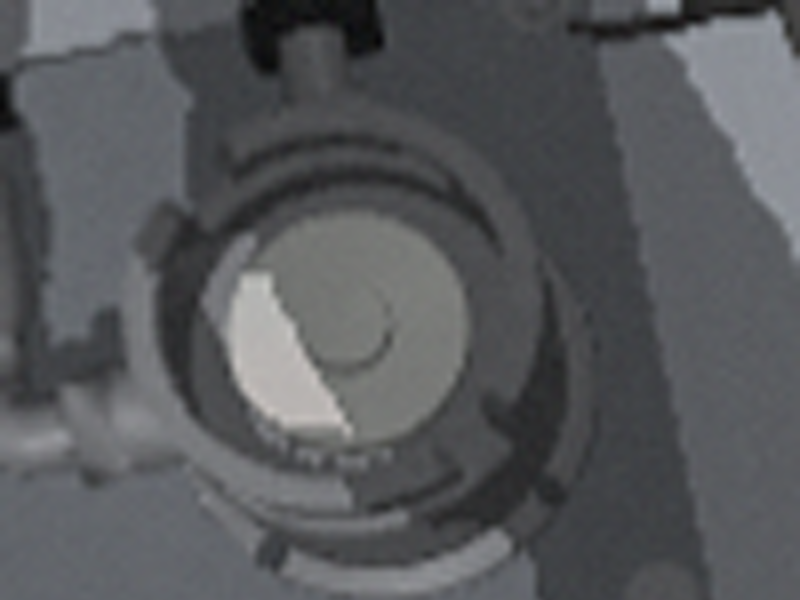

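View pics/cap.png

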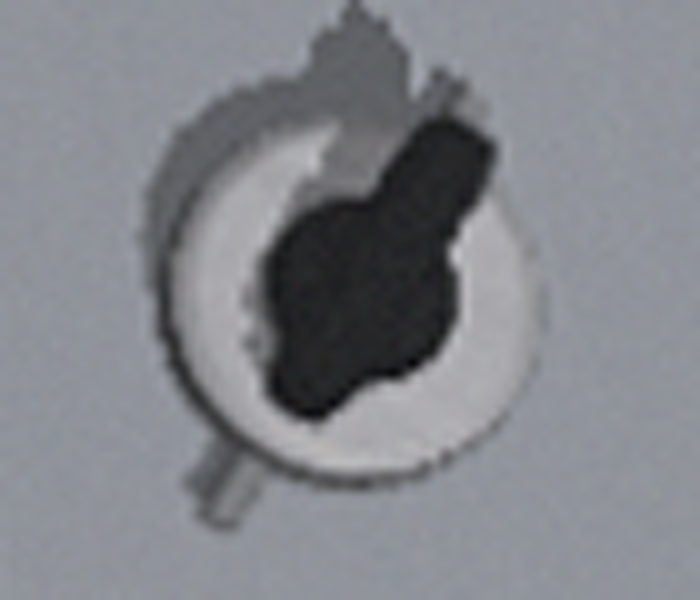

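View pics/scollar.png

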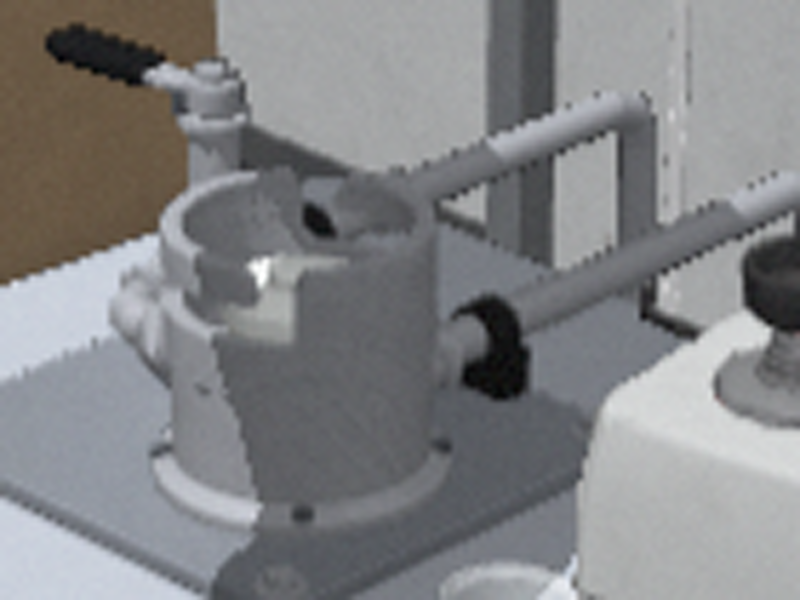

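The mouths lie at the upper left (about 195,190) and lower right (about 475,450) of the collar crop. The cap's pins run from the crop's (218,500) to (455,85). I'll work out poses and overlay the models on the picture.

```bash
cat > h.py <<'E'
import cv2,numpy as np
from bench import arm
C={n:arm.camera_model(n) for n in("scene","top")}
F=np.diag([1,-1,-1.])
def ext(n):
    T=C[n]["camera_from_world"]; return F@T[:3,:3],F@T[:3,3]
def proj(n,P):
    R,t=ext(n); return cv2.projectPoints(np.atleast_2d(P).astype(float),cv2.Rodrigues(R)[0],t,C[n]["camera_matrix"],C[n]["distortion"])[0][:,0]
def unproj(n,uv,z):
    R,t=ext(n); u=cv2.undistortPoints(np.atleast_2d(uv).astype(float)[:,None],C[n]["camera_matrix"],C[n]["distortion"])[:,0]
    d=np.c_[u,np.ones(len(u))]@R; c=-R.T@t
    return c+d*((z-c[2])/d[:,2])[:,None]
def circ(c,r,z,a=np.linspace(0,2*np.pi,90)):
    return np.c_[c[0]+r*np.cos(a),c[1]+r*np.sin(a),0*a+z]
E
python3 - <<'E'
from h import *
o=np.array([205,185]);k=np.array([[130,330],[548,330],[338,98],[338,505]])/8+o
print("rim pts",unproj("top",k,.115).round(4))
m=np.array([[165,240],[235,155],[455,475],[505,405]])/8+o
print("mouth edges",unproj("top",m,.115).round(4))
p=np.array([[218,505],[455,85]])/10+[386,196]; P=unproj("top",p,.012);print("pin tips",P.round(4),np.linalg.norm(P[0]-P[1]))
d=np.array([[163,300],[545,300],[350,108],[350,485]])/10+[386,196];print("disc",unproj("top",d,.03).round(4))
w=np.array([[470,130],[300,405]])/10+[386,196];w=unproj("top",w,.067);print("wing",w.round(4),np.linalg.norm(w[0]-w[1]))
g=np.array([[147,217],[175,211],[195,205]]);print("lever",unproj("top",g,.122).round(4))
print("beaker, cups",unproj("top",[[343,246],[374,275],[405,281]],.055).round(3))
print("plate",unproj("top",[[195,283],[294,263],[277,182]],.01).round(4), "machine knob",unproj("top",[[335,170]],.12))
# lever in scene
print(unproj("scene",np.array([[45,40],[160,75],[210,70]])/np.array([800/140,600/105])+[240,170],.122).round(4))
E
```

```text
rim pts [[0.4991 0.1923 0.115 ]
 [0.4827 0.0899 0.115 ]
 [0.55   0.1337 0.115 ]
 [0.4473 0.1468 0.115 ]]
mouth edges [[0.5205 0.181  0.115 ]
 [0.5395 0.1611 0.115 ]
 [0.4502 0.1175 0.115 ]
 [0.4656 0.103  0.115 ]]
pin tips [[ 0.4172 -0.1864  0.012 ]
 [ 0.5019 -0.2576  0.012 ]] 0.11071456455322284
disc [[ 0.4604 -0.1794  0.03  ]
 [ 0.4473 -0.2619  0.03  ]
 [ 0.4961 -0.2284  0.03  ]
 [ 0.4141 -0.2115  0.03  ]]
wing [[ 0.4787 -0.243   0.067 ]
 [ 0.4265 -0.1954  0.067 ]] 0.07060594512624137
lever [[0.5401 0.3375 0.122 ]
 [0.5431 0.2797 0.122 ]
 [0.5489 0.2384 0.122 ]]
beaker, cups [[ 0.433 -0.044  0.055]
 [ 0.363 -0.096  0.055]
 [ 0.34  -0.157  0.055]]
plate [[0.4109 0.2811 0.01  ]
 [0.4208 0.0632 0.01  ]
 [0.6079 0.0738 0.01  ]] machine knob [[ 0.57701436 -0.04859641  0.12      ]]
[[0.5285 0.3385 0.122 ]
 [0.5385 0.2754 0.122 ]
 [0.557  0.266  0.122 ]]
```

```bash
cat >> h.py <<'E'
def draw(n,img,box,s,curves):
    x0,y0,x1,y1=box; im=cv2.resize(img[y0:y1,x0:x1],None,fx=s,fy=s,interpolation=cv2.INTER_CUBIC)
    for P,col in curves:
        q=((proj(n,P)+.5-[x0,y0])*s).round().astype(int)
        cv2.polylines(im,[q],False,col,1)
    return im
def collar(c,m):
    L=[(circ(c,.052,.115),(0,255,0)),(circ(c,.044,.115),(0,255,0))]
    for b in (m,m+np.pi):
        for s in(-1,1):
            for r in(.044,.052):
                a=[b+s*.0115/.052,b+s*.007/.052,b+s*.007/.052]
                L.append((np.array([[c[0]+r*np.cos(x),c[1]+r*np.sin(x),z] for x,z in zip(a,(.115,.109,.09))]),(0,0,255)))
    return L
def cap(c,y,z=0):
    R=np.array([[np.cos(y),-np.sin(y)],[np.sin(y),np.cos(y)]]);c=np.array(c)
    box=lambda a,b,h:np.c_[np.array([[a,b],[a,-b],[-a,-b],[-a,b],[a,b]])@R.T+c,np.full(5,z+h)]
    return [(circ(c,.0405,z+.03),(0,255,0)),(box(.057,.0045,.012),(0,0,255)),(box(.034,.009,.067),(255,255,0))]
E
python3 - <<'E'
from h import *
from scipy.optimize import least_squares
def fit(k,r):
    k=np.array(k); return least_squares(lambda c:np.hypot(*(k-c).T)-r,k.mean(0)).x
c=fit([[.4991,.1923],[.4827,.0899],[.55,.1337],[.4473,.1468]],.052)
d=fit([[.4604,-.1794],[.4473,-.2619],[.4961,-.2284],[.4141,-.2115]],.0405)
print(c,d)
t=cv2.imread("pics/top0.png");s=cv2.imread("pics/scene0.png")
y=np.arctan2(-.0712,.0847);print(np.degrees(y));m=np.radians(40)
a=draw("top",t,(210,190,282,255),5,collar(c,m)); b=draw("top",t,(390,190,450,255),5,cap(d,y))
e=draw("scene",s,(255,185,335,240),5,collar(c,m)); f=draw("scene",s,(370,290,450,345),5,cap(d,y))
W=np.zeros((600,800,3),np.uint8)
W[:325,:360]=a;W[:325,400:700]=b;W[325:600,:400]=e;W[325:600,400:]=f
cv2.imwrite("pics/ov.png",W)
E
```

```text
[0.49853899 0.13987686] [ 0.45489541 -0.22078885]
-40.050876679964574
```

View pics/ov.png

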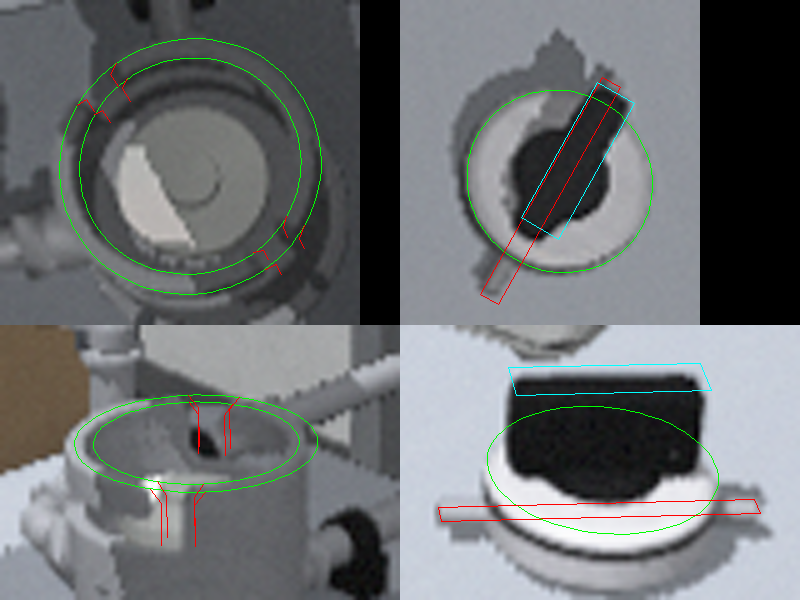

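Run:
```python
from h import *
I={n:np.mean([arm.camera(n)[:,:,::-1].astype(np.float32) for _ in range(4)],0) for n in("top","scene")}
np.savez("avg.npz",**I)
c=(.4985,.1399)
def unwrap(n,a0,a1,r,z,H,W=720):
    a=np.radians(np.linspace(a0,a1,W))[None];v=np.linspace(0,1,H)[:,None]
    rr=r[0]+(r[1]-r[0])*v+0*a; zz=z[0]+(z[1]-z[0])*v+0*a
    P=np.stack([c[0]+rr*np.cos(a),c[1]+rr*np.sin(a),zz],-1).reshape(-1,3)
    q=proj(n,P).astype(np.float32).reshape(H,W,2)
    im=cv2.remap(I[n],q[...,0],q[...,1],cv2.INTER_CUBIC)
    g=im.min(),im.max(); im=((im-np.percentile(im,1))/(np.percentile(im,99)-np.percentile(im,1))*255).clip(0,255).astype(np.uint8)
    for k in range(int(np.ceil(a0/10)*10),int(a1)+1,10):
        x=int((k-a0)/(a1-a0)*W); cv2.line(im,(x,0),(x,6),(0,0,255),1); cv2.putText(im,str(k%360),(x-10,18),0,.4,(0,255,255),1)
    return im
rows=[unwrap("top",-100,260,(.062,.036),(.115,.115),150),
 unwrap("scene",150,310,(.052,.052),(.125,.07),200),
 unwrap("scene",-20,120,(.044,.044),(.125,.075),180)]
cv2.imwrite("pics/unw.png",np.vstack(rows))
```

```text
(no output)
```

View pics/unw.png

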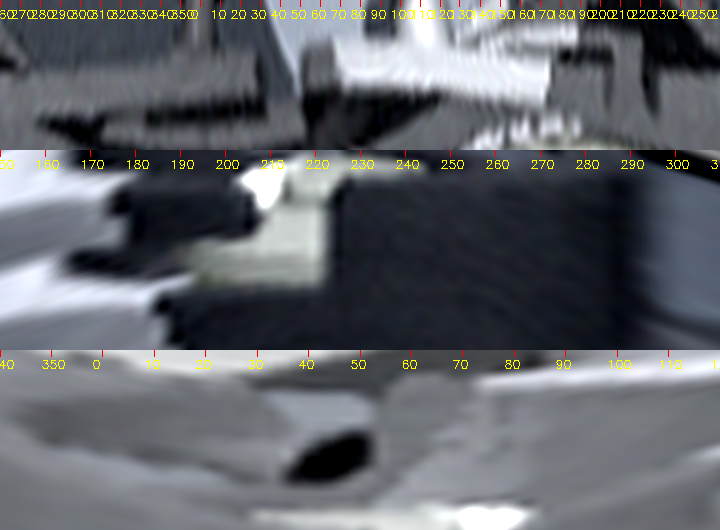

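The unwrapped view is clear: the mouths sit at about 42.5° and about 215.5°, so the mouth axis is about 39° and the collar centre needs a small correction. I'll refine both centres by edge fitting.

```bash
cat >> h.py <<'E'
from scipy.optimize import least_squares
def edgefit(img,n,c,rs,z,az,w=.006):
    g=cv2.GaussianBlur(cv2.cvtColor(img.astype(np.float32),cv2.COLOR_BGR2GRAY),(0,0),.7);c=np.array(c)
    for it in range(3):
        pts=[];R=[]
        for r0 in rs:
            rr=np.linspace(r0-w,r0+w,61)
            for a in az:
                P=np.c_[c[0]+rr*np.cos(a),c[1]+rr*np.sin(a),0*rr+z];q=proj(n,P).astype(np.float32)
                v=cv2.remap(g,q[:,:1],q[:,1:],cv2.INTER_CUBIC).ravel();d=np.abs(np.gradient(cv2.GaussianBlur(v[:,None],(1,0),0,sigmaY=3).ravel() if 0 else np.convolve(v,np.ones(7)/7,'same')))[6:-6]
                k=d.argmax()
                if d[k]>.6: pts.append(P[k+6,:2]);R.append(r0)
        pts=np.array(pts);R=np.array(R)
        s=least_squares(lambda x:np.hypot(*(pts-x[:2]).T)-R-x[2],[*c,0],loss="soft_l1",f_scale=.0007)
        c=s.x[:2]; e=np.hypot(*(pts-c).T)-R-s.x[2]
    return s.x,len(pts),np.median(abs(e))
E
python3 - <<'E'
from h import *
I=np.load("avg.npz");az=np.radians(np.arange(0,360,4))
for rs in([.052],[.044],[.052,.044]):
    for c in((.4985,.14),(.4965,.142)): print("collar",rs,edgefit(I["top"],"top",c,rs,.115,az,.005))
print("cap",edgefit(I["top"],"top",(.456,-.219),[.0405],.03,az,.005))
# black wing silhouette
for n,b in(("top",(395,195,450,245)),("scene",(380,292,440,325))):
    m=np.zeros((480,640),np.uint8);m[b[1]:b[3],b[0]:b[2]]=(I[n][b[1]:b[3],b[0]:b[2]].max(2)<75)
    u=np.argwhere(m)[:,::-1]; M=cv2.moments(m,True); print(n,len(u),u.mean(0),np.degrees(.5*np.arctan2(2*M["mu11"],M["mu20"]-M["mu02"])), unproj(n,u.mean(0),.05))
E
```

```text
collar [0.052] (array([4.98347686e-01, 1.42299300e-01, 1.78874167e-04]), 65, np.float64(0.0009444094971824538))
collar [0.052] (array([ 0.49216076,  0.14266799, -0.00134167]), 79, np.float64(0.001983199798621111))
collar [0.044] (array([4.99002936e-01, 1.42509653e-01, 2.07811383e-04]), 66, np.float64(0.00046002443856318215))
collar [0.044] (array([4.99061246e-01, 1.42558309e-01, 1.93624668e-04]), 67, np.float64(0.00046841063615562877))
collar [0.052, 0.044] (array([4.98906225e-01, 1.42493114e-01, 1.40263814e-04]), 131, np.float64(0.0005786687461043387))
collar [0.052, 0.044] (array([4.98738760e-01, 1.42480089e-01, 1.30044423e-04]), 132, np.float64(0.0005466795843053523))
cap (array([ 0.45543047, -0.21948915, -0.00196955]), 87, np.float64(0.0005772756712771458))
top 441 [421.63038549 223.44897959] -48.312799699279466 [[ 0.4552876  -0.21706726  0.05      ]]
scene 813 [410.49077491 311.19926199] -0.6781079859055187 [[ 0.44788719 -0.22620442  0.05      ]]
```

>>> drive_tool:
  targets:
    - {"x": 0.02, "y": -0.05, "z": 0.02, "yaw": 0}
    - {"x": 0.05, "y": -0.1, "z": 0.03, "yaw": -2}
    - {"x": 0.08, "y": -0.15, "z": 0.03, "yaw": -4}
    - {"x": 0.11, "y": -0.2, "z": 0.03, "yaw": -6}
    - {"x": 0.14, "y": -0.25, "z": 0.03, "yaw": -8}
    - {"x": 0.17, "y": -0.3, "z": 0.03, "yaw": -10}
    - {"x": 0.19, "y": -0.355, "z": 0.03, "yaw": -12}
    - {"x": 0.2, "y": -0.41, "z": 0.03, "yaw": -14}
    - {"x": 0.204, "y": -0.47, "z": 0.03, "yaw": -16}
    - {"x": 0.204, "y": -0.53, "z": 0.03, "yaw": -18}
    - {"x": 0.204, "y": -0.59, "z": 0.03, "yaw": -18}
    - {"x": 0.204, "y": -0.65, "z": 0.03, "yaw": -18}
  jaw: -1

```text
time: 2.0
ee_pos: [0.4551, -0.0523, 0.2788]
tool_rot: [3.141, 0.001, 2.431]
force: [0.5, 0.4, -0.8]
grip_width: 0.999
grasp_force: 0.0
```

>>> drive_tool:
  targets:
    - {"y": -0.06}
    - {"y": -0.12}
    - {"y": -0.169}
    - {"y": -0.169, "z": -0.05}
    - {"y": -0.169, "z": -0.1}
    - {"y": -0.169, "z": -0.15}
    - {"y": -0.169, "z": -0.19}
    - {"y": -0.169, "z": -0.21}
    - {"y": -0.169, "z": -0.223}
    - {"y": -0.169, "z": -0.223}
    - {"y": -0.169, "z": -0.223}

```text
schema error: expected keys x, y, z, yaw
```

>>> drive_tool:
  targets:
    - {"z": 0}
    - {"z": 0}
    - {"z": 0}
    - {"z": 0}
    - {"z": 0}
    - {"z": 0}
  jaw: 1
  force: 60

```text
schema error: expected keys x, y, z, yaw
```

>>> drive_tool:
  targets:
    - {"x": 0, "y": -0.06, "z": 0, "yaw": 0}
    - {"x": 0, "y": -0.12, "z": 0, "yaw": 0}
    - {"x": 0, "y": -0.169, "z": 0, "yaw": 0}
    - {"x": 0, "y": -0.169, "z": -0.05, "yaw": 0}
    - {"x": 0, "y": -0.169, "z": -0.1, "yaw": 0}
    - {"x": 0, "y": -0.169, "z": -0.15, "yaw": 0}
    - {"x": 0, "y": -0.169, "z": -0.19, "yaw": 0}
    - {"x": 0, "y": -0.169, "z": -0.21, "yaw": 0}
    - {"x": 0, "y": -0.169, "z": -0.223, "yaw": 0}
    - {"x": 0, "y": -0.169, "z": -0.223, "yaw": 0}
    - {"x": 0, "y": -0.169, "z": -0.223, "yaw": 0}

```text
time: 3.38
ee_pos: [0.456, -0.2198, 0.0562]
tool_rot: [3.141, 0.002, 2.431]
force: [-0.4, -0.3, -0.3]
grip_width: 1.004
grasp_force: 0.0
```

>>> drive_tool:
  targets:
    - {"x": 0, "y": 0, "z": 0, "yaw": 0}
    - {"x": 0, "y": 0, "z": 0, "yaw": 0}
    - {"x": 0, "y": 0, "z": 0, "yaw": 0}
    - {"x": 0, "y": 0, "z": 0, "yaw": 0}
    - {"x": 0, "y": 0, "z": 0, "yaw": 0}
    - {"x": 0, "y": 0, "z": 0, "yaw": 0}
  jaw: 1
  force: 60

```text
time: 4.12
ee_pos: [0.4552, -0.2197, 0.0555]
tool_rot: [-3.142, 0.0, 2.431]
force: [-0.9, -0.2, 2.7]
grip_width: 0.196
grasp_force: 63.0
```

>>> drive_tool:
  targets:
    - {"x": 0, "y": 0, "z": 0.03, "yaw": 0}
    - {"x": 0, "y": 0, "z": 0.08, "yaw": 0}
    - {"x": 0, "y": 0, "z": 0.135, "yaw": 0}
    - {"x": 0, "y": 0, "z": 0.19, "yaw": 8}
    - {"x": 0, "y": 0.03, "z": 0.21, "yaw": 16}
    - {"x": 0.01, "y": 0.07, "z": 0.21, "yaw": 25}
    - {"x": 0.015, "y": 0.12, "z": 0.21, "yaw": 34}
    - {"x": 0.02, "y": 0.17, "z": 0.21, "yaw": 43}
    - {"x": 0.025, "y": 0.22, "z": 0.21, "yaw": 52}
    - {"x": 0.03, "y": 0.27, "z": 0.21, "yaw": 61}
    - {"x": 0.035, "y": 0.31, "z": 0.21, "yaw": 70}
    - {"x": 0.04, "y": 0.34, "z": 0.21, "yaw": 77}

```text
time: 5.62
ee_pos: [0.4943, 0.1227, 0.2645]
tool_rot: [3.14, -0.001, -2.502]
force: [0.9, -1.4, -2.9]
grip_width: 0.204
grasp_force: 62.3
```

>>> drive_tool:
  targets:
    - {"x": 0.004, "y": 0.0215, "z": -0.02, "yaw": 3}
    - {"x": 0.004, "y": 0.0215, "z": -0.04, "yaw": 3}
    - {"x": 0.004, "y": 0.0215, "z": -0.05, "yaw": 3}
    - {"x": 0.004, "y": 0.0215, "z": -0.05, "yaw": 3}
    - {"x": 0.004, "y": 0.0215, "z": -0.05, "yaw": 3}

```text
time: 6.25
ee_pos: [0.4996, 0.1418, 0.2159]
tool_rot: [-3.141, 0.001, -2.457]
force: [-0.2, -1.1, -1.6]
grip_width: 0.198
grasp_force: 62.2
```

Run:
```python
from h import *
s=arm.observe();e=s["ee_pos"];print(e,s["tool_rot"],s["joint_positions"].round(2))
y=s["tool_rot"][2]; z=e[2]-.0555
t=arm.camera("top")[:,:,::-1].copy();k=arm.camera("scene")[:,:,::-1].copy()
L=cap(e[:2],y,z)
c=(.4988,.1425);m=np.radians(39.5)
a=draw("top",t,(200,180,300,260),4,L);b=draw("scene",k,(250,150,350,250),6,L+collar(c,m))
W=np.zeros((600,1000,3),np.uint8);W[:320,:400]=a;W[:600,400:]=b
cv2.imwrite("pics/held.png",cv2.resize(W,(800,480)))
```

```text
[0.49962373 0.14176268 0.2159156 ] [-3.14118099e+00  7.93552163e-04 -2.45703337e+00] [-0.1   0.29 -0.26  1.91  0.09  0.95  1.85]
```

View pics/held.png

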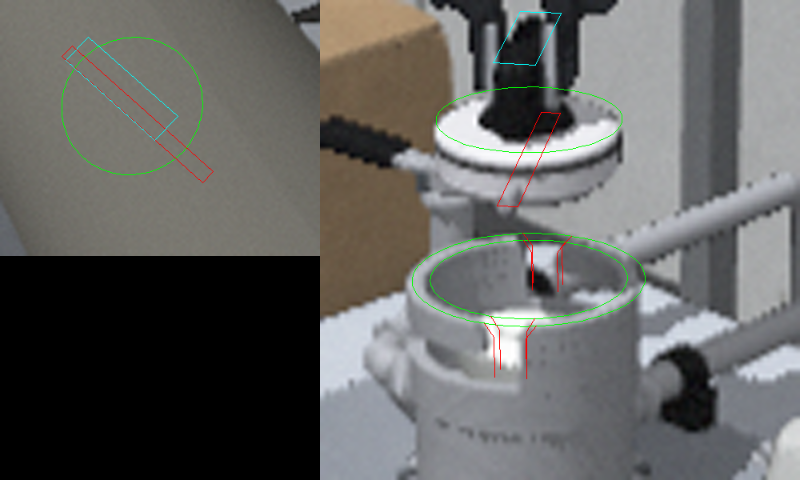

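>>> drive_tool:
  targets:
    - {"x": -0.0015, "y": 0.001, "z": -0.02, "yaw": 0}
    - {"x": -0.0015, "y": 0.001, "z": -0.04, "yaw": 0}
    - {"x": -0.0015, "y": 0.001, "z": -0.05, "yaw": 0}
    - {"x": -0.0015, "y": 0.001, "z": -0.054, "yaw": 0}
    - {"x": -0.0015, "y": 0.001, "z": -0.058, "yaw": 0}
    - {"x": -0.0015, "y": 0.001, "z": -0.061, "yaw": 0}
    - {"x": -0.0015, "y": 0.001, "z": -0.064, "yaw": 0}
    - {"x": -0.0015, "y": 0.001, "z": -0.067, "yaw": 0}
    - {"x": -0.0015, "y": 0.001, "z": -0.067, "yaw": 0}

```text
time: 7.48
ee_pos: [0.4981, 0.1432, 0.1488]
tool_rot: [-3.141, 0.001, -2.456]
force: [-0.8, 0.4, 4.5]
grip_width: 0.199
grasp_force: 63.2
```

>>> drive_tool:
  targets:
    - {"x": 0, "y": 0, "z": -0.003, "yaw": 0}
    - {"x": 0, "y": 0, "z": -0.006, "yaw": 0}
    - {"x": 0, "y": 0, "z": -0.009, "yaw": 0}
    - {"x": 0, "y": 0, "z": -0.0125, "yaw": 0}
    - {"x": 0, "y": 0, "z": -0.0125, "yaw": 0}
    - {"x": 0, "y": 0, "z": -0.0125, "yaw": 0}

```text
time: 8.22
ee_pos: [0.4982, 0.1432, 0.1371]
tool_rot: [-3.141, 0.001, -2.456]
force: [-3.3, -0.5, 11.5]
grip_width: 0.2
grasp_force: 64.3
```

>>> drive_tool:
  targets:
    - {"x": 0, "y": 0, "z": 0, "yaw": -6}
    - {"x": 0, "y": 0, "z": 0, "yaw": -13}
    - {"x": 0, "y": 0, "z": 0, "yaw": -20}
    - {"x": 0, "y": 0, "z": 0, "yaw": -27}
    - {"x": 0, "y": 0, "z": 0, "yaw": -34}
    - {"x": 0, "y": 0, "z": 0, "yaw": -41}
    - {"x": 0, "y": 0, "z": 0, "yaw": -48}
    - {"x": 0, "y": 0, "z": 0, "yaw": -55}
    - {"x": 0, "y": 0, "z": 0, "yaw": -61}
    - {"x": 0, "y": 0, "z": 0, "yaw": -67}
    - {"x": 0, "y": 0, "z": 0, "yaw": -71}
    - {"x": 0, "y": 0, "z": 0, "yaw": -71}

```text
time: 9.72
ee_pos: [0.4995, 0.1431, 0.1376]
tool_rot: [3.139, 0.003, 2.587]
force: [-1.7, -1.9, 10.5]
grip_width: 0.202
grasp_force: 64.2
```

```bash
python3 -c "
from bench import arm
s=arm.observe();print(s['torque'],s['tool_rot'],s['ee_pos'],s['force'])"
```

```text
[-0.42367868  0.3072856   0.02455124] [3.13912086e+00 2.84317533e-03 2.58682282e+00] [0.49946198 0.14311202 0.13758604] [-1.71288423 -1.87623374 10.53738994]
```

Turned freely to 148°. Now I'll turn further in small steps to feel for the stop.

>>> drive_tool:
  targets:
    - {"x": 0, "y": 0, "z": 0, "yaw": -2}
    - {"x": 0, "y": 0, "z": 0, "yaw": -4}
    - {"x": 0, "y": 0, "z": 0, "yaw": -6}
    - {"x": 0, "y": 0, "z": 0, "yaw": -7}
    - {"x": 0, "y": 0, "z": 0, "yaw": -7}

```text
time: 10.35
ee_pos: [0.4994, 0.1431, 0.1375]
tool_rot: [3.139, 0.002, 2.466]
force: [-1.9, -1.2, 10.3]
grip_width: 0.201
grasp_force: 64.2
```

```bash
python3 -c "
from bench import arm
s=arm.observe();print(s['torque'],s['tool_rot'],s['ee_pos'],s['force'])"
```

```text
[-0.43897006  0.27944506  0.14672811] [3.13894226e+00 2.44506502e-03 2.46565759e+00] [0.49939448 0.14305118 0.13754008] [-1.85741934 -1.23165368 10.29387028]
```

>>> drive_tool:
  targets:
    - {"x": 0, "y": 0, "z": 0, "yaw": -1}
    - {"x": 0, "y": 0, "z": 0, "yaw": -2}
    - {"x": 0, "y": 0, "z": 0, "yaw": -3}
    - {"x": 0, "y": 0, "z": 0, "yaw": -3}

```text
time: 10.85
ee_pos: [0.4989, 0.1424, 0.1375]
tool_rot: [3.141, 0.003, 2.417]
force: [-2.0, -3.2, 12.9]
grip_width: 0.2
grasp_force: 65.8
```

```bash
python3 -c "
from bench import arm
s=arm.observe();print(s['torque'],s['tool_rot'],s['ee_pos'],s['force'])"
```

```text
[-0.88388736  0.57807431  1.36077125] [3.14074156e+00 2.84791929e-03 2.41704156e+00] [0.49887551 0.14242932 0.13746503] [-2.02637653 -3.16872635 12.91729828]
```

>>> drive_tool:
  targets:
    - {"x": 0, "y": 0.0005, "z": 0, "yaw": 2}
    - {"x": 0, "y": 0.0005, "z": 0, "yaw": 4.5}
    - {"x": 0, "y": 0.0005, "z": 0.002, "yaw": 4.5}
    - {"x": 0, "y": 0.0005, "z": 0.004, "yaw": 4.5}
    - {"x": 0, "y": 0.0005, "z": 0.006, "yaw": 4.5}
    - {"x": 0, "y": 0.0005, "z": 0.008, "yaw": 4.5}
    - {"x": 0, "y": 0.0005, "z": 0.0095, "yaw": 4.5}
    - {"x": 0, "y": 0.0005, "z": 0.0095, "yaw": 4.5}
    - {"x": 0, "y": 0.0005, "z": 0.0095, "yaw": 4.5}

```text
time: 11.98
ee_pos: [0.499, 0.1428, 0.1463]
tool_rot: [3.14, 0.002, 2.491]
force: [-0.7, -2.9, 5.8]
grip_width: 0.204
grasp_force: 63.4
```

```bash
python3 -c "
from bench import arm
s=arm.observe();print(s['torque'],s['tool_rot'],s['ee_pos'],s['force'])"
```

```text
[-0.63809855  0.01708818  0.04919225] [3.14026400e+00 2.13620418e-03 2.49108497e+00] [0.49896726 0.14283467 0.14629808] [-0.67453783 -2.93563929  5.84980576]
```

>>> drive_tool:
  targets:
    - {"x": 0, "y": 0, "z": 0, "yaw": 0}
    - {"x": 0, "y": 0, "z": 0, "yaw": 0}
    - {"x": 0, "y": 0, "z": 0, "yaw": 0}
    - {"x": 0, "y": 0, "z": 0, "yaw": 0}
    - {"x": 0, "y": 0, "z": 0, "yaw": 0}
    - {"x": 0, "y": 0, "z": 0.04, "yaw": 0}
    - {"x": 0, "y": 0, "z": 0.1, "yaw": 0}
    - {"x": 0, "y": 0, "z": 0.13, "yaw": 0}
    - {"x": 0.05, "y": 0, "z": 0.13, "yaw": 0}
    - {"x": 0.1, "y": 0, "z": 0.13, "yaw": 0}
    - {"x": 0.12, "y": 0.05, "z": 0.13, "yaw": 0}
    - {"x": 0.12, "y": 0.1, "z": 0.13, "yaw": 0}
  jaw: -1

```text
time: 13.48
ee_pos: [0.6195, 0.2433, 0.2747]
tool_rot: [-3.141, 0.001, 2.488]
force: [1.5, -0.3, 1.5]
grip_width: 1.003
grasp_force: 0.0
```

Run:
```python
from h import *
s=arm.observe();print(s["ee_pos"],s["tool_rot"],s["force"])
k=arm.camera("scene")[:,:,::-1].copy();t=arm.camera("top")[:,:,::-1].copy()
c=(.4985,.143)
b=draw("scene",k,(240,150,340,250),6,cap(c,np.radians(143.5),.0915))
W=np.zeros((600,800,3),np.uint8);W[:,:600]=b;W[:200,600:]=cv2.resize(t[170:270,180:280],(200,200))
cv2.imwrite("pics/locked.png",W)
```

```text
[0.61949158 0.24327103 0.27465449] [-3.14136212e+00  6.25437502e-04  2.48815556e+00] [ 1.528237   -0.29397666  1.5428046 ]
```

View pics/locked.png

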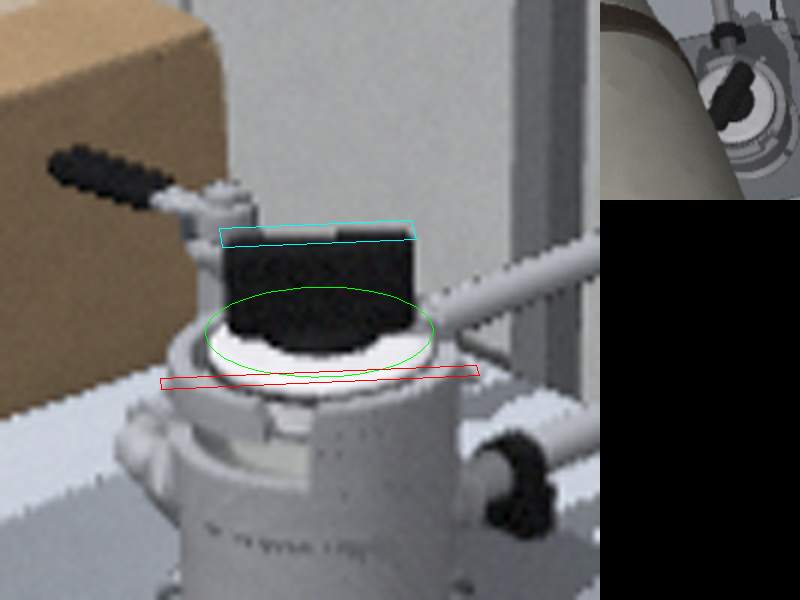

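The cap sits level in the collar at the expected height (wing from (222,240) to (413,235), pins in the slots), and the lever is still closed. Next I'll shut the jaws and come down beside the lever grip.

>>> drive_tool:
  targets:
    - {"x": -0.005, "y": 0.03, "z": 0, "yaw": -8}
    - {"x": -0.015, "y": 0.06, "z": 0, "yaw": -17}
    - {"x": -0.026, "y": 0.077, "z": 0, "yaw": -26}
    - {"x": -0.026, "y": 0.077, "z": -0.02, "yaw": -35}
    - {"x": -0.026, "y": 0.077, "z": -0.06, "yaw": -44}
    - {"x": -0.026, "y": 0.077, "z": -0.1, "yaw": -50}
    - {"x": -0.026, "y": 0.077, "z": -0.13, "yaw": -50}
    - {"x": -0.026, "y": 0.077, "z": -0.147, "yaw": -50}
    - {"x": -0.026, "y": 0.077, "z": -0.147, "yaw": -50}
    - {"x": -0.026, "y": 0.077, "z": -0.147, "yaw": -50}
  jaw: 1

```text
time: 14.82
ee_pos: [0.5926, 0.3209, 0.1298]
tool_rot: [3.14, -0.001, 1.619]
force: [1.2, 0.5, -0.3]
grip_width: -0.001
grasp_force: 0.0
```

Run:
```python
from h import *
s=arm.observe();e=s["ee_pos"];print(e,s["tool_rot"],s["force"])
for f,d in zip((100,110,120,130,140,150,160,170,178,184),(.026,.026,.027,.028,.028,.027,.025,.023,.021,.02)):
    a=np.radians(f);p=np.array([.549,.25])+.066*np.array([np.cos(a),np.sin(a)])+d*np.array([np.sin(a),-np.cos(a)])
    print(f,(p-e[:2]).round(3))
```

```text
[0.5926461  0.32088496 0.12976558] [ 3.13960220e+00 -1.12109454e-03  1.61898622e+00] [ 1.16898871  0.50576316 -0.33825451]
100 [-0.03  -0.001]
110 [-0.042  0.   ]
120 [-0.053 -0.   ]
130 [-0.065 -0.002]
140 [-0.076 -0.007]
150 [-0.087 -0.015]
160 [-0.097 -0.025]
170 [-0.105 -0.037]
178 [-0.109 -0.048]
184 [-0.111 -0.056]
```

>>> drive_tool:
  targets:
    - {"x": -0.02, "y": 0, "z": -0.001, "yaw": 0}
    - {"x": -0.03, "y": 0, "z": -0.001, "yaw": 0}
    - {"x": -0.042, "y": 0, "z": -0.001, "yaw": 0}
    - {"x": -0.053, "y": 0, "z": -0.001, "yaw": 0}
    - {"x": -0.065, "y": -0.002, "z": -0.001, "yaw": 0}
    - {"x": -0.076, "y": -0.007, "z": -0.001, "yaw": 0}
    - {"x": -0.087, "y": -0.015, "z": -0.001, "yaw": 0}
    - {"x": -0.097, "y": -0.025, "z": -0.001, "yaw": 0}
    - {"x": -0.105, "y": -0.037, "z": -0.001, "yaw": 0}
    - {"x": -0.109, "y": -0.047, "z": -0.001, "yaw": 0}
    - {"x": -0.11, "y": -0.054, "z": -0.001, "yaw": 0}
    - {"x": -0.11, "y": -0.054, "z": -0.001, "yaw": 0}

```text
time: 16.32
ee_pos: [0.4808, 0.268, 0.1273]
tool_rot: [-3.141, -0.002, 1.62]
force: [1.4, 6.1, -0.2]
grip_width: -0.002
grasp_force: 3.1
```

>>> drive_tool:
  targets:
    - {"x": 0, "y": -0.002, "z": 0, "yaw": 0}
    - {"x": 0, "y": -0.004, "z": 0, "yaw": 0}
    - {"x": 0, "y": -0.004, "z": 0, "yaw": 0}

```text
time: 16.7
ee_pos: [0.4807, 0.2678, 0.1274]
tool_rot: [3.141, -0.006, 1.623]
force: [2.5, 13.7, -4.8]
grip_width: 0.003
grasp_force: 7.0
```

The tool no longer advances and the force is rising, so the lever is at its stop. I'll back off, lift and look.

>>> drive_tool:
  targets:
    - {"x": 0, "y": 0.01, "z": 0, "yaw": 0}
    - {"x": 0, "y": 0.03, "z": 0, "yaw": 0}
    - {"x": 0, "y": 0.05, "z": 0, "yaw": 0}
    - {"x": 0, "y": 0.06, "z": 0.04, "yaw": 0}
    - {"x": 0, "y": 0.08, "z": 0.09, "yaw": 0}
    - {"x": 0, "y": 0.12, "z": 0.12, "yaw": 0}
    - {"x": 0, "y": 0.17, "z": 0.12, "yaw": 0}
    - {"x": 0, "y": 0.17, "z": 0.12, "yaw": 0}
    - {"x": 0, "y": 0.17, "z": 0.12, "yaw": 0}

```text
time: 17.82
ee_pos: [0.4811, 0.4325, 0.2464]
tool_rot: [-3.141, 0.002, 1.62]
force: [0.2, -0.3, -0.4]
grip_width: 0.002
grasp_force: 0.0
```

Run:
```python
from h import *
s=arm.observe();print(s["ee_pos"],s["force"])
k=arm.camera("scene")[:,:,::-1].copy()
W=draw("scene",k,(220,150,380,270),5,[(np.array([[.549,.25,.122],[.454,.246,.122]]),(0,0,255))])
t=arm.camera("top")[:,:,::-1]
W[:200,:250]=t[130:330,140:390] if 0 else cv2.resize(t[170:330,180:440],(250,200))
cv2.imwrite("pics/end.png",W)
```

```text
[0.48107349 0.43248823 0.24641932] [ 0.17395847 -0.33721127 -0.36795173]
```

View pics/end.png

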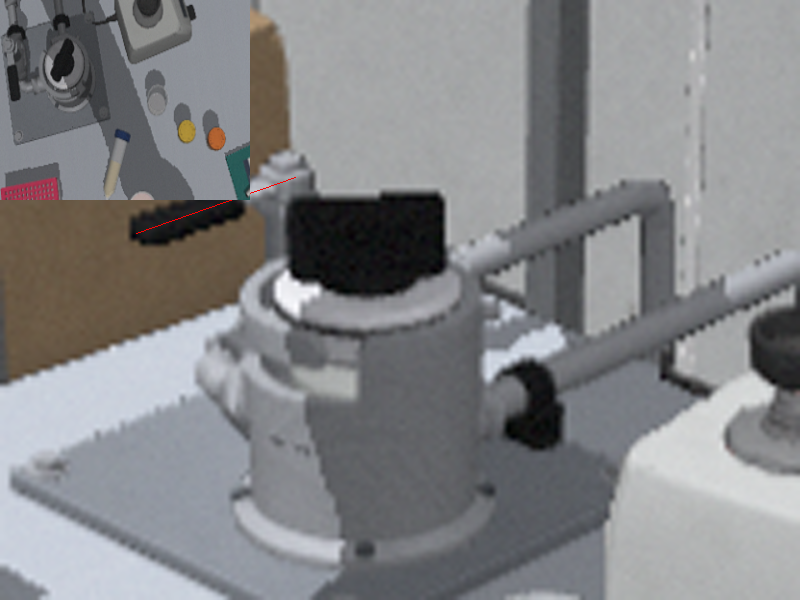

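The lever grip (135,230 to 245,208) lies along the pipe on the predicted line. The cap is seated level, and the beaker and cups stand where they were.

```bash
python3 -c "
from bench import arm
print(arm.job_done())"
```

```text
the job is handed in; nothing more can be done
None
```

The cap is locked with both pins up in their seats, the inlet valve is open against its stop, the bystanders weren't touched, and the job was handed in at about 18 s of the 64 s allowed (the hand-in returned no verdict).

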